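# Hold the hidden bolt of the green-arrow tile

## Task

The drives are slowly turning both bolts on this lane-signal fixture. Reach down into the narrow gap between bracket and LED tile at the tile that shows the green arrow, grip that bolt's head firmly across its flats and stop it turning; hold it still for a good three seconds and finish while still holding it. Do not touch the bolt behind the red-cross tile, and do not push the loose things on the bench about.

Things in the scene. Friction and masses are not known exactly. Their poses are not given: they have to be found in the camera images.
- fixture: Fixture fixed to the bench: aluminium base 270 x 400 x 12 mm, two yellow upright brackets, black nut-drive motors on the robot's side reaching 143 mm up. Origin on the bench below the midpoint of the two bolt heads; x from brackets towards tiles (away from the robot), y along the row (to the robot's left), z up. Yaw within 0.3 rad. Stations at y = +0.110 (left) and -0.110 (right).
- between (a point): Point midway between the two bolt heads, 120 mm above the bench. At each station the gap is 46 mm wide in fixture x: bracket plate (90 mm wide, 5 mm thick) ends at x = -19 mm, LED tile begins at +27 mm, both 142 mm high, so the bolt axis lies 22 mm below their tops. Open above and at both ends; only two stand-off rods low down (40 mm above the bench).
- head_left (a point): Centre of the left bolt's brass-coloured hexagonal head, at fixture (0, +0.110, 0.120). 24 mm across flats, 27.7 mm across corners, 14 mm long along fixture x (-7 to +7 mm); from there a round steel spacer, 22 mm in diameter, runs 12 mm back to the bracket. The point turns with the bolt.
- head_right (a point): Centre of the right bolt's brass-coloured hexagonal head, at fixture (0, -0.110, 0.120). 24 mm across flats, 27.7 mm across corners, 14 mm long along fixture x (-7 to +7 mm); from there a round steel spacer, 22 mm in diameter, runs 12 mm back to the bracket. The point turns with the bolt.
- bolt_left (a joint): Angle (rad) of the left bolt about fixture +x, right-hand rule. At 0 two flats are upright, facing fixture +y and -y: fingers pointing straight down and closing along fixture y take it squarely. Starts at -0.25 to -0.10 and creeps towards + at 0.0125 rad/s (0.05 N m drive, drag 4 N m s/rad, so it twists sluggishly). A grip of 15 to 30 N stops it; tilting the fingers to match is best.
- bolt_right (a joint): Angle (rad) of the right bolt about fixture +x, right-hand rule. At 0 two flats are upright, facing fixture +y and -y: fingers pointing straight down and closing along fixture y take it squarely. Starts at -0.25 to -0.10 and creeps towards + at 0.0125 rad/s (0.05 N m drive, drag 4 N m s/rad, so it twists sluggishly). A grip of 15 to 30 N stops it; tilting the fingers to match is best.
- lens_arrow (a point): Centre of the top of the green lens strip (18 x 100 mm) on top of the tile that shows a green LED arrow on the face turned away from the robot. The tile is black, 30 x 120 mm, its top 142 mm above the bench; it stands at the left or the right station, at fixture x = +42 mm. The bolt at the same station is the one to hold.
- lens_cross (a point): The same point on the red lens strip of the tile with the red LED cross; it stands at the other station, whose bolt must not be touched.
- screwdriver_mid (a point): Loose screwdriver lying beyond the tiles; bystander. Origin of the tool, on the bench.
- nut_cup_mid (a point): Loose blue cup, 64 mm across, 45 mm high, to the left of the fixture; bystander. Point at its centre, half-way up.
- power_pack_mid (a point): Loose grey power pack, 100 x 60 x 35 mm, to the right of the fixture; bystander. Point at its centre, half-way up.

How it is judged:
By the outcome, as a careful person would: the job done as asked, in the order asked, and still so for the second after the job is handed in, while the arm keeps its last pose, push and grip.
It also fails if it takes over 38 s, if anything falls off the work surface, if the arm or the gripper's body presses on something with over 40 N, if the wrist force passes 120 N, or if a joint passes its speed limit or range.

## Robot

A 6-joint arm with a two-finger parallel gripper is mounted at the origin on the work surface. World frame = base frame: x ahead of the robot, y to its left, z up, the work surface at z = 0. Lengths are in m, angles in rad, forces in N, time in s.
With the tool pointing down it reaches from about 0.425 to 0.95 m from the base axis. Payload 3.5 kg.
Tool frame: the origin (TCP) lies on the centre line of the jaws, within the pads' length; the fingertips stand 17 mm ahead of it and the grasp point (between the pads) lies 2 mm behind it; z points along the fingers, y is the line along which they close (so a half turn about z gives the same grasp; the last joint's range is limited). The gripper opens to 85 mm and grips with 20 to 120 N. Pads are 22 mm wide; open, the fingers measure 114 mm over their backs; the gripper's body (76 mm by 85 mm) begins 54 mm behind the grasp point. The pads swing forward as they close: fully open they stand 13 mm farther back than shut.
Start: joints at [-1.346, 0.286, 1.577, -0, 1.279, -0.15], TCP at [0.247, -0.628, 0.248] pointing down, gripper open.
Joint ranges: [-2.77, 2.77], [-0.9, 2.22], [0.21, 2.48], [-1.53, 4.67], [0.24, 2.81], [-2.84, 2.84]. Speed limits (rad/s): [2.79, 2.79, 3.14, 3.14, 3.14, 3.14].

## Interface

Orientations are given as a unit quaternion [x, y, z, w].
In Python, from plant import ctrl gives the robot as it stands. The module is installed in compiled form; this text tells all that it offers.
- The arm moves only by the tool drive_tool, never from a script. Its argument "moves" is a list of rows, each a list of 3 entries, a list of its own where there are three numbers: the turn, a rotation vector about the tool's x, y, z in rad, then the shift along the tool's x, y, z in m, then the finger opening in m, from 0 to 0.0854. A call has 1 to 5 rows; each row shifts and turns the commanded pose from where the row before left it, along the tool's axes as they then stand; what a row does not reach is not made up. A row lasts 1/8 s, in which the tool goes at most 62.5 mm and 10.7 degrees, less where a joint would pass 70% of its speed; a pose out of reach is approached as far as the arm can. A call with a gripper value outside its range is refused whole. The fingers move at their own pace and stop on an object; "grip_force" is the grip in N (left out, the last holds). Time passes only in rows, so rows that do not move let the fingers close. It gives the time, the measured TCP pose, the force, the opening and the grip force at its end, in the units of the state.
- ctrl.get_state(): the state, without advancing time (a new reading comes with each control period).
- ctrl.read_camera(name): name is "side" or "top" or "wrist"; returns a dict with "image" (420x560x3 uint8, red, green, blue), "fx", "fy", "cx", "cy" (pixels), "R" (3x3) and "t" (3): a world point X has camera coordinates R X + t. Camera axes: x right, y down, z forward; pixel columns grow to the right and rows downward; lengths in m; the calibration is good to about 2 mm. A picture is of the moment at which its call begins. There is no depth.
- ctrl.sign_off(): hands the job in; it is judged then, once.
The state is a dict: "time": time; "qpos": joint angles; "dq": joint speeds; "joint_efforts": joint torques, N m; "eef_pos": TCP position; "tcp_rot": TCP orientation; "contact_force": force on the tool from outside, world axes, zero at the start; "wrist_torque": the same for the moment, N m; "opening": opening from 0.0 (shut) to 1.0 (fully open); "finger_force": force on a finger pad.
Only numpy, scipy, OpenCV 4.12 (cv2) and the standard library are available. Lean on these libraries where they do the work, as an engineer would, in place of code of your own. Each camera call takes 0.05 s, during which the arm holds its last target. There are 200 camera calls.

## Working session

There is one attempt and no reset: what is moved stays moved. The work goes in short steps, Python scripts to look and compute and a tool call to move; the robot and the scene stay as the last step left them, time stands still between calls to the robot, and variables do not carry over. Pictures are saved under pics/ and viewed, at most 10 in all, crops included, and the job is handed in when it is done.

Besides the shell and the picture viewer there is one more tool, called after ">>>" in YAML: its name, and indented under it one key for each argument. drive_tool: Moves the arm, as the interface text tells. Its arguments: {"type":"object","properties":{"moves":{"type":"array","items":{"type":"array"}},"grip_force":{"type":"number"}},"required":["moves"]}

```bash
mkdir -p pics; cat > h.py <<'E'
import numpy as np,cv2
from plant import ctrl
from scipy.spatial.transform import Rotation as R
def snap(n,name):
    c=ctrl.read_camera(n); cv2.imwrite(f'pics/{name}.png',c['image'][:,:,::-1]); np.savez(f'pics/{name}.npz',**c); return c
def load(name): return np.load(f'pics/{name}.npz')
def ray(c,u,v):
    d=c['R'].T@np.array([(u-c['cx'])/c['fx'],(v-c['cy'])/c['fy'],1]); return -c['R'].T@c['t'],d/np.linalg.norm(d)
def tri(obs):
    A=0;b=0
    for c,(u,v) in obs:
        o,d=ray(c,u,v);P=np.eye(3)-np.outer(d,d);A=A+P;b=b+P@o
    X=np.linalg.solve(A,b)
    return X,[np.linalg.norm((np.eye(3)-np.outer(ray(c,*p)[1],ray(c,*p)[1]))@(X-ray(c,*p)[0])) for c,p in obs]
def atz(c,u,v,z):
    o,d=ray(c,u,v); return o+d*(z-o[2])/d[2]
def proj(c,X):
    p=c['R']@np.array(X)+c['t']; return c['fx']*p[0]/p[2]+c['cx'],c['fy']*p[1]/p[2]+c['cy']
E
python3 - <<'E'
from h import *
a=snap('top','t0');b=snap('side','s0')
for c in(a,b): print(-c['R'].T@c['t'],c['fx'])
im=np.hstack([a['image'],b['image']])[:,:,::-1]
cv2.imwrite('pics/both0.png',cv2.resize(np.vstack([a['image'],b['image']])[:,:,::-1],(400,600)))
s=ctrl.get_state();print(s)
E
```

```text
[0.3822641  0.03137173 1.16929552] 500.5404747351281
[ 0.47386823 -0.84680248  0.8368489 ] 460.23969226415716
{'time': 0.1, 'qpos': array([-1.34600480e+00,  2.87118620e-01,  1.57805886e+00, -1.45532669e-05,
        1.27862133e+00, -1.49988115e-01]), 'dq': array([-7.34471169e-05, -2.27133115e-03, -3.48501240e-03, -5.44658422e-04,
       -6.65100900e-04, -2.86856790e-04]), 'joint_efforts': array([ 5.66399194e-04, -4.07293618e+01, -2.93698776e+01, -1.56824181e-04,
        3.39373830e-03, -6.50589385e-06]), 'eef_pos': array([ 0.24699804, -0.62756836,  0.24704247]), 'tcp_rot': array([ 9.82492855e-01,  1.86297000e-01, -4.82084315e-05, -1.10204587e-03]), 'contact_force': array([-0.37494784,  0.11007481,  0.51130079]), 'wrist_torque': array([ 0.02179864,  0.03356886, -0.05008887]), 'finger_force': 0.0, 'opening': 0.9995366125230674}
```

View pics/t0.png

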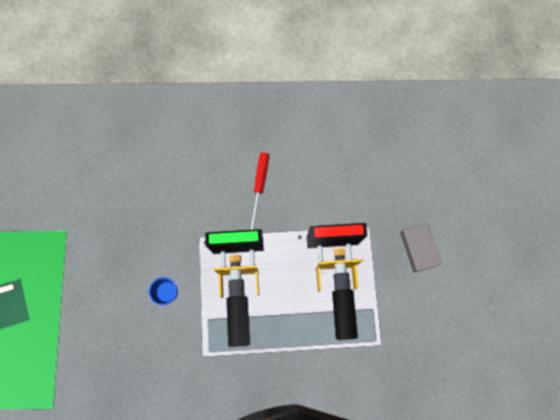

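View pics/s0.png

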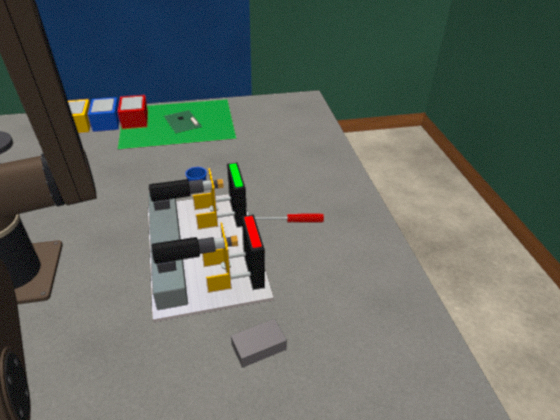

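The green lens is on the left station: top image (234,238), side image (236,175). The red lens is at top (339,231) and side (254,233). I'll triangulate both from these.

```bash
python3 - <<'E'
from h import *
a,b=load('t0'),load('s0')
def cen(c,near,col):
    im=c['image'].astype(int);o=[i for i in range(3) if i!=col]
    m=((im[...,col]>150)&(im[...,o[0]]<110)&(im[...,o[1]]<110)).astype(np.uint8)
    n,l,s,ce=cv2.connectedComponentsWithStats(m); i=1+np.argmin([np.hypot(*(x-near)) for x in ce[1:]]); print(ce[i],s[i]); return ce[i]
g=tri([(a,cen(a,(234,238),1)),(b,cen(b,(236,175),1))]);r=tri([(a,cen(a,(339,231),0)),(b,cen(b,(254,233),0))])
print(g,r); G,Rd=g[0],r[0]; d=G-Rd; yaw=np.arctan2(-d[0],d[1]);print(yaw,np.linalg.norm(d[:2]))
ex=np.array([np.cos(yaw),np.sin(yaw),0]); m=(G+Rd)/2; print('fix',m-.042*ex,'headL',G-.042*ex)
for n,c,(u,v) in(('t',a,(236,262)),('s',b,(219,184))):
    k=cv2.resize(c['image'][v-35:v+35,u-35:u+35],(420,420),interpolation=2); globals()['k'+n]=k
cv2.imwrite('pics/crop0.png',np.hstack([kt,ks])[:,:,::-1][:, :800])
H=G-.042*ex; H[2]=.12; print(proj(a,H),proj(b,H))
E
```

```text
[233.03673469 237.04897959] [209 231  49  13 490]
[235.64285714 174.82967033] [230 163  13  24 182]
[338.34854772 230.55809129] [314 225  50  12 482]
[252.32871972 231.43252595] [244 216  18  32 289]
(array([0.5554296 , 0.12247818, 0.13863327]), [np.float64(0.0008440736135678886), np.float64(0.0008440736135680879)]) (array([ 0.56680913, -0.09767908,  0.13835358]), [np.float64(0.0007465447566608742), np.float64(0.0007465447566610131)])
0.05164225564866642 0.22045115428218923
fix [0.51917536 0.01023154 0.13849342] headL [0.51348559 0.12031017 0.13863327]
(np.float64(234.66780950037253), np.float64(257.7561424632231)) (np.float64(219.68542766245753), np.float64(182.85803133877346))
```

View pics/crop0.png

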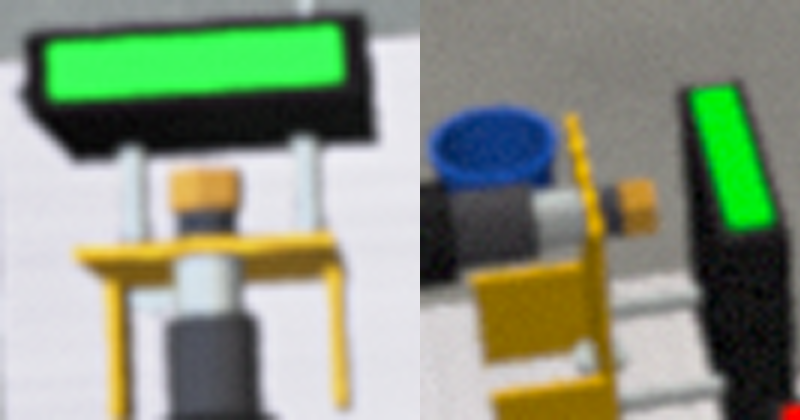

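Both heads project within about 1 px (2 mm) of their predicted places. Lens height reads 0.1386, against 0.142 expected, and the spacing is 0.2205, which fits. Yaw is 0.052. I'll turn to match and go above the left head.

>>> drive_tool:
  moves:
    - [[0, 0, 0.162], [0, 0, 0], 0.06]
    - [[0, 0, 0.162], [0, 0, 0], 0.06]
    - [[0, 0, 0], [0.022, -0.0524, 0], 0.06]
    - [[0, 0, 0], [0.022, -0.0524, 0], 0.06]
    - [[0, 0, 0], [0.022, -0.0524, 0], 0.06]
  grip_force: 25

```text
time: 0.72
eef_pos: [0.3053, -0.4659, 0.2476]
tcp_rot: [1.0, 0.025, -0.0, -0.001]
contact_force: [0.1, -0.3, 0.1]
opening: 0.704
finger_force: 0.0
```

>>> drive_tool:
  moves:
    - [[0, 0, 0], [0.022, -0.0524, 0], 0.06]
    - [[0, 0, 0], [0.022, -0.0524, 0], 0.06]
    - [[0, 0, 0], [0.022, -0.0524, 0], 0.06]
    - [[0, 0, 0], [0.022, -0.0524, 0], 0.06]
    - [[0, 0, 0], [0.022, -0.0524, 0], 0.06]

```text
time: 1.35
eef_pos: [0.4017, -0.1986, 0.248]
tcp_rot: [1.0, 0.025, 0.0, -0.0]
contact_force: [0.8, 0.4, 0.4]
opening: 0.701
finger_force: 0.0
```

>>> drive_tool:
  moves:
    - [[0, 0, 0], [0.022, -0.0524, 0], 0.06]
    - [[0, 0, 0], [0.022, -0.0524, 0], 0.06]
    - [[0, 0, 0], [0.022, -0.0524, 0], 0.06]
    - [[0, 0, 0], [0.022, -0.0524, 0], 0.06]
    - [[0, 0, 0], [0.022, -0.0524, 0], 0.06]

```text
time: 1.98
eef_pos: [0.4983, 0.0687, 0.2481]
tcp_rot: [1.0, 0.026, -0.0, 0.0]
contact_force: [0.7, -0.3, -0.2]
opening: 0.703
finger_force: 0.0
```

```bash
python3 - <<'E'
from h import *
s=ctrl.get_state();print(s['time'],s['eef_pos'],R.from_quat(s['tcp_rot']).as_matrix(),s['opening'])
c=snap('wrist','w1');print(-c['R'].T@c['t'],c['R'],c['fx'])
E
```

```text
1.975 [0.49825902 0.06866278 0.24806123] [[ 9.98698059e-01  5.10115830e-02 -7.26901570e-05]
 [ 5.10115684e-02 -9.98698044e-01 -1.90882534e-04]
 [-8.23327378e-05  1.86925977e-04 -9.99999979e-01]] 0.702623765962311
[0.57946173 0.07278503 0.3728772 ] [[ 5.05384316e-02 -9.98722115e-01  6.74980671e-05]
 [-9.47481496e-01 -4.79241274e-02  3.16199451e-01]
 [-3.15792150e-01 -1.60441775e-02 -9.48692734e-01]] 313.54291019942985
```

View pics/w1.png

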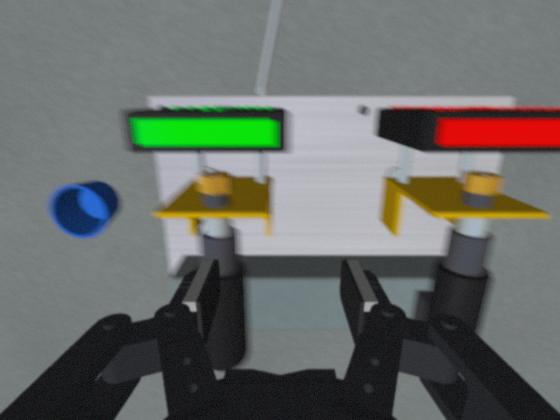

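Wrist view, blurred by motion: left head near (215,190), below the green lens at (207,130). I'll centre over it, lower to z≈0.20 and settle.

>>> drive_tool:
  moves:
    - [[0, 0, 0], [0.021, -0.051, 0], 0.06]
    - [[0, 0, 0], [0, 0, 0.048], 0.06]
    - [[0, 0, 0], [0, 0, 0], 0.06]
    - [[0, 0, 0], [0, 0, 0], 0.06]

```text
time: 2.52
eef_pos: [0.5168, 0.1183, 0.2011]
tcp_rot: [1.0, 0.025, 0.0, 0.0]
contact_force: [0.9, -0.6, 0.3]
opening: 0.7
finger_force: 0.0
```

```bash
python3 - <<'E'
from h import *
s=ctrl.get_state();print(s['time'],s['eef_pos'],s['dq'].round(3))
c=snap('wrist','w2')
H=np.array([.5135,.1203,.12]);u,v=proj(c,H);print(u,v);u,v=int(u),int(v)
x0,y0=u-50,v-55
k=cv2.resize(c['image'][y0:y0+75,x0:x0+100],(800,600),interpolation=2);print(x0,y0)
cv2.imwrite('pics/w2c.png',k[:,:,::-1])
E
```

```text
2.525 [0.51677537 0.11830992 0.20111311] [-0.008 -0.022 -0.027  0.003 -0.006 -0.   ]
276.71524855315266 229.14237410752241
226 174
```

View pics/w2c.png

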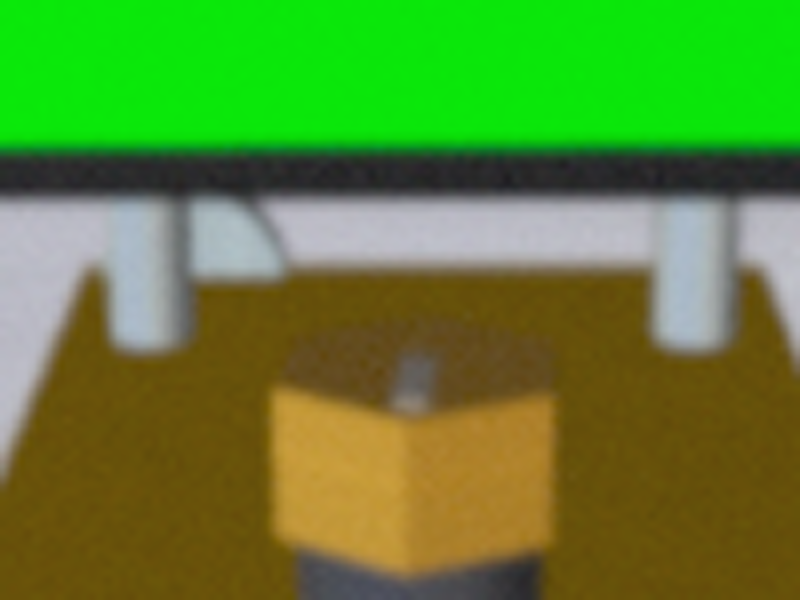

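The enlarged crop shows the head clearly. Front corners are at crop px (272,388), (411,415) and (554,393); rear corners at (272,535), (408,575) and (552,545). Next I'll fit the head's pose and angle.

```bash
python3 - <<'E'
from h import *
from scipy.optimize import least_squares
c=load('w2');P=np.array([(272,388),(411,415),(554,393),(272,535),(408,575),(552,545)],float)
P=(P+.5)/8-.5+[226,174]
def model(p):
    x,y,z,f=p[:4];ya=.0516;ex=np.array([np.cos(ya),np.sin(ya),0]);ey=np.array([-ex[1],ex[0],0]);o=[]
    for xx in(.007,-.007):
        for k in(-1,0,1):
            a=f+np.pi/2-k*-1*0 - k*np.pi/3   # k=-1 -> +y side
            o.append(proj(c,np.array([x,y,z])+ex*xx+.01386*(np.cos(a)*ey+np.sin(a)*np.array([0,0,1]))))
    return np.array(o)
r=least_squares(lambda p:(model(p)-P).ravel(),[.5135,.1203,.12,-.15])
print(r.x,r.cost);print((model(r.x)-P).round(2))
r2=least_squares(lambda p:(model([p[0],p[1],.12,p[2]])-P).ravel(),[.5135,.1203,-.15]);print(r2.x,r2.cost)
G=atz(c,*[(400)/8+226,174+15],.142)
E
```

```text
[ 0.51176131  0.12026795  0.13206366 -3.17066559] 39.68249316731004
[[-0.17  2.67]
 [ 0.25 -4.15]
 [-0.51  2.35]
 [ 0.28  2.86]
 [ 0.71 -6.02]
 [-0.52  1.97]]
[ 0.50666695  0.1200678  -3.16444912] 42.420899109008914
```

```bash
cat > fit.py <<'E'
from h import *
from scipy.optimize import least_squares
def fit(c,P,z=None,ya=.0516):
    ex=np.array([np.cos(ya),np.sin(ya),0]);ey=np.array([-ex[1],ex[0],0])
    def model(p):
        x,y,z,f=p
        return np.array([proj(c,np.array([x,y,z])+ex*xx+.01386*(np.cos(a)*ey+np.sin(a)*np.array([0,0,1]))) for xx in(.007,-.007) for a in f+np.pi/2+np.array([-1,0,1])*np.pi/3])
    for zz in (None,.12):
        F=lambda p:(model([p[0],p[1],zz or p[2],p[3]])-P).ravel()
        r=least_squares(F,[.5135,.1203,.12,-.15]);print(zz,r.x.round(4),r.cost);print(F(r.x).round(2))
E
python3 - <<'E'
from fit import *
P=np.array([(272,388),(411,415),(554,393),(272,535),(408,575),(552,545)],float)
fit(load('w2'),(P+.5)/8-.5+[226,174])
E
```

```text
None [ 0.5148  0.1196  0.1209 -0.0511] 0.4263056525712506
[-0.1  -0.22 -0.43  0.49  0.09 -0.26  0.35  0.3   0.05 -0.05  0.06 -0.27]
0.12 [ 0.5145  0.1196  0.12   -0.0504] 0.44306479496899603
[-0.03 -0.17 -0.42  0.52  0.01 -0.22  0.42  0.27  0.06 -0.11 -0.01 -0.31]
```

Fit: head at (0.5146, 0.1197, 0.120) and angle ≈ -0.05, with residuals under 0.5 px. By gripping time it will be about -0.03. I'll tilt slightly and descend part way.

>>> drive_tool:
  moves:
    - [[-0.035, 0, 0], [0, 0, 0], 0.06]
    - [[0, 0, 0], [0.0015, -0.004, 0.02], 0.06]
    - [[0, 0, 0], [0, 0, 0.02], 0.06]
    - [[0, 0, 0], [0, 0, 0], 0.06]

```text
time: 3.08
eef_pos: [0.5178, 0.1208, 0.1605]
tcp_rot: [1.0, 0.025, 0.0, 0.017]
contact_force: [0.9, 1.1, -0.3]
opening: 0.705
finger_force: 0.0
```

```bash
python3 - <<'E'
from h import *
s=ctrl.get_state();print(s['time'],s['eef_pos'],s['contact_force'],R.from_quat(s['tcp_rot']).as_matrix().round(3))
c=snap('wrist','w3')
H=np.array([.5146,.1197,.12]);u,v=proj(c,H);print(u,v)
x0,y0=int(u)-80,int(v)-60
k=cv2.resize(c['image'][y0:y0+120,x0:x0+160],(800,600),interpolation=2);print(x0,y0)
cv2.imwrite('pics/w3c.png',k[:,:,::-1])
E
```

```text
3.075 [0.51779692 0.12075293 0.1604905 ] [ 0.90893324  1.14470046 -0.26886192] [[ 0.999  0.05   0.001]
 [ 0.05  -0.998 -0.035]
 [-0.001  0.035 -0.999]]
278.9028766158394 255.56648978487985
198 195
```

View pics/w3c.png

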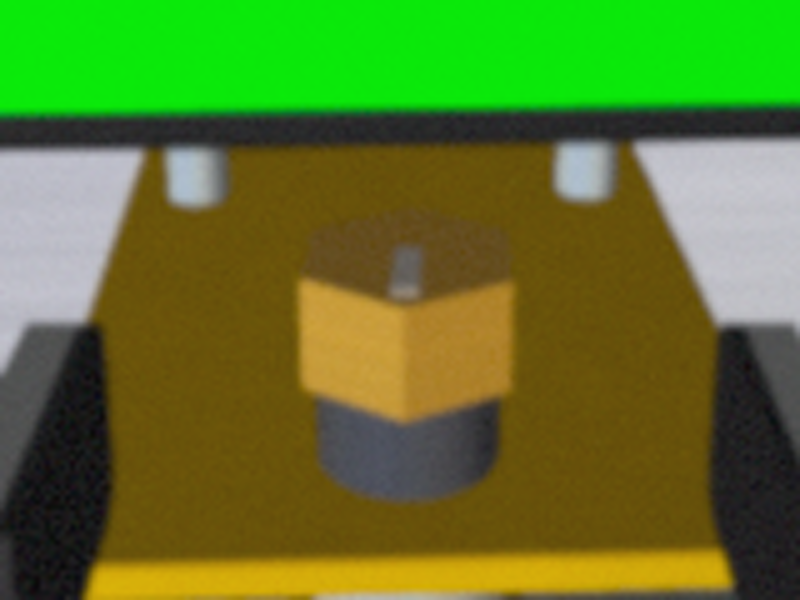

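Head corners in this crop are at (299,278), (405,303), (514,281) in front and (300,390), (405,423), (513,392) behind. It sits centred between the fingers, whose front edges are near row 325. Bracket top edge is at row ≈555 and tile edge at row ≈145, so I'll check the x clearance.

```bash
python3 - <<'E'
from fit import *
c=load('w3')
P=np.array([(299,278),(405,303),(514,281),(300,390),(405,423),(513,392)],float)
f=lambda P:(np.array(P,float)+.5)/5-.5+[198,195]
fit(c,f(P))
s=ctrl.get_state();Rt=R.from_quat(s['tcp_rot']).as_matrix();t=s['eef_pos'];print(t)
H=np.array([.5146,.1197,0]);ya=.0516;ex=np.array([np.cos(ya),np.sin(ya),0])
q=lambda X:((np.array(proj(c,X))-[198,195]+.5)*5-.5).round()
print('tile edge',q(H+ex*.027+[0,0,.142]),'br front',q(H-ex*.019+[0,0,.142]),'br back',q(H-ex*.024+[0,0,.142]))
for z in(.005,.011,.017):print('pad corners',z,q(t+Rt@[.011,.03,z]),q(t+Rt@[-.011,.03,z]))
# measured edges -> x offset from head
for n,v in(('tile',145),('br',552)):
    X=atz(c,*f([405,v]),.142);print(n,(X-H)@ex)
E
```

```text
None [ 0.5151  0.1196  0.1214 -0.06  ] 0.5408443423728917
[-0.22 -0.14 -0.11  0.85  0.21 -0.35  0.2  -0.2  -0.01 -0.06 -0.06 -0.14]
0.12 [ 0.5144  0.1195  0.1157 -0.0594] 0.6490262008798484
[-0.03 -0.02 -0.1   0.92  0.01 -0.24  0.38 -0.28 -0.   -0.21 -0.25 -0.24]
[0.51849886 0.12090587 0.16149198]
tile edge [413. 161.] br front [414. 558.] br back [414. 597.]
pad corners 0.005 [736. 341.] [721. 545.]
pad corners 0.011 [724. 311.] [710. 508.]
pad corners 0.017 [712. 283.] [700. 475.]
tile 0.0286646438662017
br -0.018219141100411382
```

Everything agrees: the gap spans -18 to +29 mm about the head, and the pads would fill -7 to +15. Descend and grip.

>>> drive_tool:
  moves:
    - [[0, 0, 0], [0, 0, 0.022], 0.06]
    - [[0, 0, 0], [0, 0, 0.021], 0.06]
    - [[0, 0, 0], [0, 0, 0], 0.05]
    - [[0, 0, 0], [0, 0, 0], 0.04]
  grip_force: 25

```text
time: 3.62
eef_pos: [0.5193, 0.1198, 0.1192]
tcp_rot: [1.0, 0.025, 0.002, 0.017]
contact_force: [-0.6, 0.1, 1.0]
opening: 0.47
finger_force: 0.0
```

>>> drive_tool:
  moves:
    - [[0, 0, 0], [0, 0, 0.001], 0.03]
    - [[0, 0, 0], [0, 0, 0], 0.02]
    - [[0, 0, 0], [0, 0, 0], 0.015]
    - [[0, 0, 0], [0, 0, 0], 0.01]
    - [[0, 0, 0], [0, 0, 0], 0.01]
  grip_force: 25

```text
time: 4.25
eef_pos: [0.5189, 0.1197, 0.1176]
tcp_rot: [1.0, 0.025, 0.001, 0.018]
contact_force: [-0.9, -2.1, 5.3]
opening: 0.275
finger_force: 24.8
```

>>> drive_tool:
  moves:
    - [[0, 0, 0], [0, 0, 0], 0.01]
    - [[0, 0, 0], [0, 0, 0], 0.01]
    - [[0, 0, 0], [0, 0, 0], 0.01]
    - [[0, 0, 0], [0, 0, 0], 0.01]
    - [[0, 0, 0], [0, 0, 0], 0.01]

```text
time: 4.88
eef_pos: [0.5188, 0.1197, 0.1176]
tcp_rot: [1.0, 0.025, 0.001, 0.018]
contact_force: [-0.5, -1.2, 6.2]
opening: 0.275
finger_force: 24.8
```

```bash
python3 - <<'E'
from h import *
s=ctrl.get_state();print(s['time'],s['eef_pos'],s['contact_force'],s['wrist_torque'],s['opening']*85.4,s['finger_force'])
c=snap('wrist','w4')
u,v=proj(c,[.5146,.1197,.12]);x0,y0=int(u)-80,int(v)-80
cv2.imwrite('pics/w4c.png',cv2.resize(c['image'][y0:y0+120,x0:x0+160],(800,600),interpolation=2)[:,:,::-1]);print(x0,y0)
E
```

```text
4.875 [0.51884113 0.11966443 0.11757363] [-0.53102163 -1.23699016  6.21237824] [-0.27734056  0.21853897 -0.04651197] 23.51187346849185 24.775780639029108
199 220
```

View pics/w4c.png

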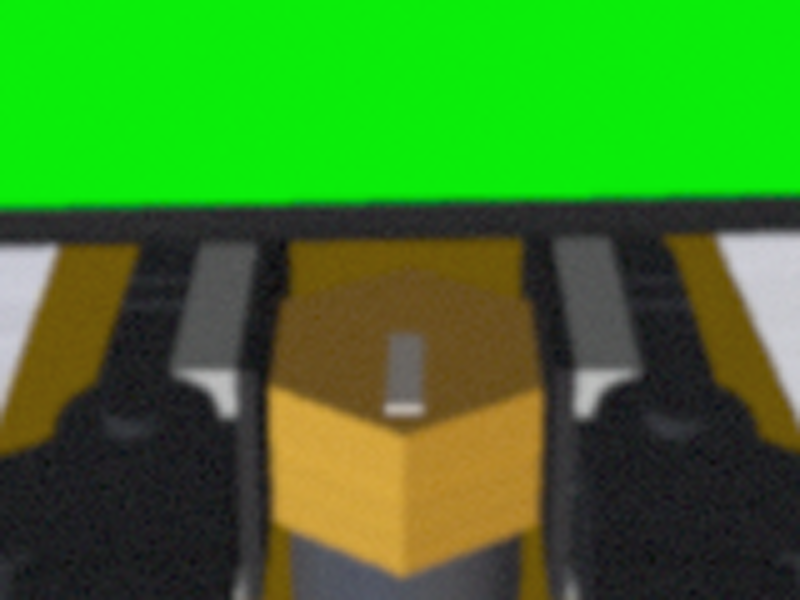

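The head is gripped squarely: opening 23.5 mm, 24.8 N, flats parallel to the pads on both sides (columns 270 and 542). Now I'll hold for well over three seconds.

>>> drive_tool:
  moves:
    - [[0, 0, 0], [0, 0, 0], 0.01]
    - [[0, 0, 0], [0, 0, 0], 0.01]
    - [[0, 0, 0], [0, 0, 0], 0.01]
    - [[0, 0, 0], [0, 0, 0], 0.01]
    - [[0, 0, 0], [0, 0, 0], 0.01]

```text
time: 5.55
eef_pos: [0.5189, 0.1197, 0.1176]
tcp_rot: [1.0, 0.025, 0.001, 0.018]
contact_force: [-1.4, -0.9, 5.9]
opening: 0.276
finger_force: 24.8
```

>>> drive_tool:
  moves:
    - [[0, 0, 0], [0, 0, 0], 0.01]
    - [[0, 0, 0], [0, 0, 0], 0.01]
    - [[0, 0, 0], [0, 0, 0], 0.01]
    - [[0, 0, 0], [0, 0, 0], 0.01]
    - [[0, 0, 0], [0, 0, 0], 0.01]

```text
time: 6.18
eef_pos: [0.5189, 0.1197, 0.1176]
tcp_rot: [1.0, 0.025, 0.001, 0.018]
contact_force: [-0.9, -1.1, 6.0]
opening: 0.275
finger_force: 24.8
```

>>> drive_tool:
  moves:
    - [[0, 0, 0], [0, 0, 0], 0.01]
    - [[0, 0, 0], [0, 0, 0], 0.01]
    - [[0, 0, 0], [0, 0, 0], 0.01]
    - [[0, 0, 0], [0, 0, 0], 0.01]
    - [[0, 0, 0], [0, 0, 0], 0.01]

```text
time: 6.8
eef_pos: [0.5189, 0.1197, 0.1176]
tcp_rot: [1.0, 0.025, 0.001, 0.018]
contact_force: [-1.1, -2.2, 5.4]
opening: 0.278
finger_force: 24.8
```

>>> drive_tool:
  moves:
    - [[0, 0, 0], [0, 0, 0], 0.01]
    - [[0, 0, 0], [0, 0, 0], 0.01]
    - [[0, 0, 0], [0, 0, 0], 0.01]
    - [[0, 0, 0], [0, 0, 0], 0.01]
    - [[0, 0, 0], [0, 0, 0], 0.01]

```text
time: 7.42
eef_pos: [0.5189, 0.1197, 0.1176]
tcp_rot: [1.0, 0.025, 0.001, 0.018]
contact_force: [-0.7, -2.4, 6.2]
opening: 0.276
finger_force: 24.8
```

>>> drive_tool:
  moves:
    - [[0, 0, 0], [0, 0, 0], 0.01]
    - [[0, 0, 0], [0, 0, 0], 0.01]
    - [[0, 0, 0], [0, 0, 0], 0.01]
    - [[0, 0, 0], [0, 0, 0], 0.01]
    - [[0, 0, 0], [0, 0, 0], 0.01]

```text
time: 8.05
eef_pos: [0.5189, 0.1197, 0.1176]
tcp_rot: [1.0, 0.025, 0.001, 0.018]
contact_force: [-1.5, -1.5, 6.0]
opening: 0.273
finger_force: 24.8
```

>>> drive_tool:
  moves:
    - [[0, 0, 0], [0, 0, 0], 0.01]
    - [[0, 0, 0], [0, 0, 0], 0.01]
    - [[0, 0, 0], [0, 0, 0], 0.01]
    - [[0, 0, 0], [0, 0, 0], 0.01]
    - [[0, 0, 0], [0, 0, 0], 0.01]

```text
time: 8.68
eef_pos: [0.5189, 0.1197, 0.1176]
tcp_rot: [1.0, 0.025, 0.001, 0.018]
contact_force: [-0.9, -1.9, 4.7]
opening: 0.274
finger_force: 24.8
```

>>> drive_tool:
  moves:
    - [[0, 0, 0], [0, 0, 0], 0.01]
    - [[0, 0, 0], [0, 0, 0], 0.01]
    - [[0, 0, 0], [0, 0, 0], 0.01]
    - [[0, 0, 0], [0, 0, 0], 0.01]
    - [[0, 0, 0], [0, 0, 0], 0.01]

```text
time: 9.3
eef_pos: [0.5189, 0.1197, 0.1176]
tcp_rot: [1.0, 0.025, 0.001, 0.018]
contact_force: [-1.1, -0.9, 5.8]
opening: 0.278
finger_force: 24.8
```

```bash
python3 - <<'E'
from h import *
s=ctrl.get_state();print(s['time'],s['eef_pos'],s['contact_force'],s['opening']*85.4,s['finger_force'])
a=load('w4')['image'];c=snap('wrist','w5')
y=slice(280,340);x=slice(240,320)
d=cv2.phaseCorrelate(a[y,x].mean(2),c['image'][y,x].mean(2));print('head shift px',d,np.abs(a[y,x].astype(int)-c['image'][y,x]).mean())
E
```

```text
9.3 [0.51887742 0.1196684  0.11762045] [-1.14740204 -0.85887443  5.83747011] 23.740484651366536 24.776397978857858
head shift px ((-0.005917408133534252, -0.0296809042688011), 0.9684351858277173) 2.5195833333333333
```

The bolt has not moved in about 5 s of holding (image shift 0.03 px) and the grip is steady, so I'm handing the job in.

```bash
python3 -c "
from plant import ctrl
print(ctrl.sign_off())"
```

```text
the job is handed in; nothing more can be done
None
```

The bolt at the green-arrow tile (left station) is gripped squarely across its flats at about 25 N; it stayed still for about 5 s, and I handed the job in at 9.3 s with the arm still holding it.

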